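# Tuck the stencil plate under the lapped leaf and hold it flat

## Task

Take the aluminium stencil plate by its wooden grip bar, lay it on the painting board and slide its front edge squarely about 25 mm in under the free edge of the hinged wooden leaf, through the gap below it and without lifting the leaf. Finish while still holding the plate, pressing it firmly flat on the board; leave the paperweight, jars, brushes and other things where they are.

Things in the scene. Friction and masses are not known exactly. Their poses are not given: they have to be found in the camera images.
- plate_grip (a point): centre, half-way up, of the upright light-wood grip bar on the stencil plate (loose stiff aluminium, 150 x 120 mm, 4 mm thick, about 220 g, flat on the table). Bar: 18 mm thick (x), 70 mm long (y), 35 mm tall; its centre is 21.5 mm above the plate's underside. x points to the plate's front edge, 100 mm ahead of the bar (rear edge 50 mm behind), y left, z up. A cut-out window lies ahead of the bar
- plate_left (a point): left front corner of the stencil plate, at its underside: 100 mm ahead (x) and 60 mm left (+y) of the grip bar's centre, same axes
- plate_right (a point): right front corner of the stencil plate, at its underside: 100 mm ahead (x) and 60 mm right (-y) of the grip bar's centre, same axes
- tuck_line (a point): point on the painting board's top face straight below the middle of the leaf's free edge, 18 mm above the table. x points away from the robot, in under the leaf (the way to slide), y left along the free edge, z up. The board, a fixed plywood slab 240 mm wide (y), reaches 147 mm nearer and 98 mm farther (x) than this point
- leaf (a joint): hinge angle (rad) of the leaf, a level wooden slab 65 (x) x 200 (y) x 6 mm, 80 g, over the board's far part: 8 mm clear gap below it, hinge at its far edge, on two side blocks 170 mm apart that begin 10 mm in from its free edge. 0 = lying down; grows as the free edge lifts (0.08 = 5 mm); swings freely, falls back by itself
- board: the fixed painting board with leaf, 18 mm thick; origin on the table, 72 mm nearer (-x) than tuck_line; same axes
- weight: dark steel bar paperweight, 90 x 18 x 16 mm, lying on the painting board near its left (+y) long edge; origin under its centre
- ink_jar: small amber glass jar with metal lid, 42 mm across, 50 mm tall, on the table between the two work areas; origin under its centre
- tape: roll of cardboard-brown tape lying flat, 84 mm across, 24 mm tall, at the left of the table; origin under its centre
- dish: white ceramic dish, 90 mm across, 28 mm tall, at the right of the table; origin under its centre
- flat_brush: wooden paint brush lying on the table at the right, its handle towards the robot
- brush_jar: clear jar full of upright brushes, 76 mm across, about 230 mm tall over the brushes, at the left of the table; origin under its centre
- paint_jar: black paint jar with white lid, 70 mm across, 85 mm tall, at the left of the table; origin under its centre
There are look-alikes about, which are no part of the job. What is meant by the part that bears plate_grip is not turquoise, and is the smaller of those in its own colour.

How it is judged:
By the outcome, as a careful person would: the job done as asked, in the order asked, and still so for the second after the job is handed in, while the arm keeps its last pose, push and grip.
It also fails if it takes over 45 s, if anything falls off the work surface, if the arm or the gripper's body presses on something with over 40 N, if the wrist force passes 120 N, or if a joint passes its speed limit or range.

## Robot

A 7-joint arm with a two-finger parallel gripper is mounted at the origin on the work surface. World frame = base frame: x ahead of the robot, y to its left, z up, the work surface at z = 0. Lengths are in m, angles in rad, forces in N, time in s.
With the tool pointing down it reaches from about 0.425 to 0.95 m from the base axis. Payload 4.7 kg.
Tool frame: the origin (TCP) lies midway between the tips of the shut fingers; the grasp point (between the pads) lies manip.tcp_to_grasp behind it (manip.tcp_to_grasp is the distance from the TCP to the grasp point, in m); z points along the fingers, y is the line along which they close (so a half turn about z gives the same grasp; the last joint's range is limited). The gripper opens to 87 mm and grips with 3 to 60 N. Pads are 19 mm wide; open, the fingers measure 117 mm over their backs; the gripper's body (75 mm by 190 mm) begins 51 mm behind the grasp point.
Start: joints at [1.153, 0.469, -0.049, 1.532, 0.024, 1.141, -0.082], TCP at [0.256, -0.625, 0.223] pointing down, gripper open.
Joint ranges: [-2.59, 2.59], [-0.33, 1.99], [-1.39, 1.29], [0.1, 2.45], [-1.04, 4.18], [0.21, 1.99], [-2.66, 2.66]. Speed limits (rad/s): [2.57, 2.57, 3.14, 3.14, 3.14, 3.14, 3.14].

## Interface

Orientations are given as a rotation vector (axis times angle).
In Python, from plant import manip gives the robot as it stands.
- The arm moves only by the shell command python3 -m creep 'ROWS' [FORCE]. ROWS is text: rows parted by semicolons, each of 5 numbers parted by spaces: the shift along the world's x, y, z in m, then the turn about the world's z in rad, then the finger opening in m, from 0 to 0.087. A call has 1 to 10 rows; each row shifts and turns the commanded pose from where the row before left it; what a row does not reach is not made up. A row lasts 1/8 s, in which the tool goes at most 62.5 mm and 10.7 degrees, less where a joint would pass 70% of its speed; a pose out of reach is approached as far as the arm can. A call with a gripper value outside its range is refused whole. The fingers move at their own pace and stop on an object; FORCE is the grip in N (left out, the last holds). Time passes only in rows, so rows that do not move let the fingers close. It gives the time, the measured TCP pose, the force, the opening and the grip force at its end, in the units of the state.
- manip.read_state(): the state, without advancing time (a new reading comes with each control period).
- manip.get_image(name): name is "side" or "top"; returns the picture (400x640x3 uint8, red, green, blue); there is no depth.
- manip.calibration(name): a dict with "intrinsics" (3x3 intrinsics, pixels), "view" (4x4, takes a point from world to camera coordinates). Camera axes: x right, y down, z forward; pixel columns grow to the right and rows downward; lengths in m; the calibration is good to about 2 mm. A picture is of the moment at which its call begins. calibration takes no time and is no camera call.
- manip.finish_job(): hands the job in; it is judged then, once.
The state is a dict: "t": time; "qpos": joint angles; "dq": joint speeds; "joint_torque": joint torques, N m; "eef_pos": TCP position; "eef_rot": TCP orientation; "wrist_force": force on the tool from outside, world axes, zero at the start; "ft_torque": the same for the moment, N m; "grip_width": finger opening in m; "finger_force": force on a finger pad.
Only numpy, scipy, OpenCV 4.12 (cv2) and the standard library are available. Lean on these libraries where they do the work, as an engineer would, in place of code of your own. Each camera call takes 0.05 s, during which the arm holds its last target. There are 200 camera calls.

## Working session

There is one attempt and no reset: what is moved stays moved. The work goes in short steps, Python scripts to look and compute and a shell command to move; the robot and the scene stay as the last step left them, time stands still between calls to the robot, and variables do not carry over. Pictures are saved under pics/ and viewed, at most 10 in all, crops included, and the job is handed in when it is done.

```bash
mkdir -p pics; python3 - <<'E'
from plant import manip
import cv2
for n in("top","side"):
    im=manip.get_image(n); cv2.imwrite(f"pics/{n}0.png",im[:,:,::-1])
    c=manip.calibration(n); print(n,c["intrinsics"],c["view"])
s=manip.read_state(); print(s["t"],s["eef_pos"],s["eef_rot"],s["grip_width"],manip.tcp_to_grasp)
E
```

```text
top [[427.18867955   0.         317.17487235]
 [  0.         427.18867955 200.79174554]
 [  0.           0.           1.        ]] [[ 0.01375587 -0.99973464  0.01847759 -0.01063341]
 [-0.98232736 -0.01696151 -0.18640081  0.51301897]
 [ 0.18666476 -0.01558694 -0.98230001  1.36479257]
 [ 0.          0.          0.          1.        ]]
side [[513.80606376   0.         326.8589109 ]
 [  0.         513.80606376 191.16241648]
 [  0.           0.           1.        ]] [[-0.97792296 -0.20862746 -0.01188583  0.48466223]
 [-0.14141568  0.70260482 -0.6973866   0.11689965]
 [ 0.15384504 -0.68030953 -0.71659657  1.70775889]
 [ 0.          0.          0.          1.        ]]
0.1 [ 0.25570501 -0.62411126  0.22159902] [-3.08071275e+00 -6.06657220e-01  6.22145482e-04] 0.08698512361110704 0.0187
```

View pics/top0.png

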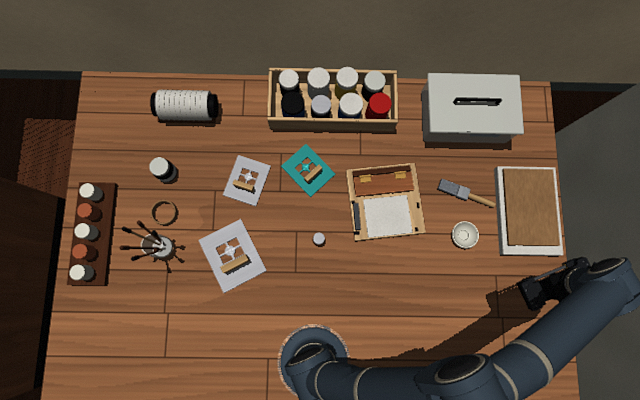

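View pics/side0.png

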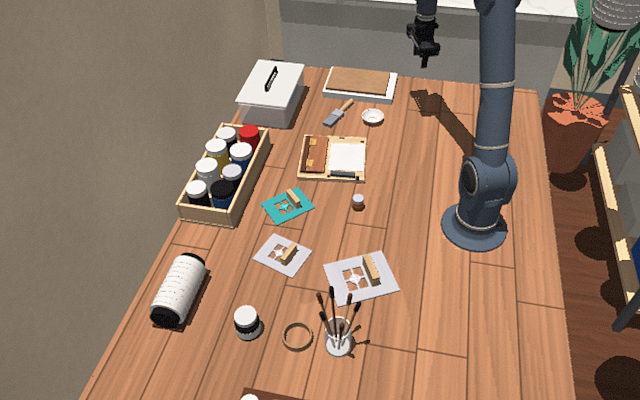

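The top view shows a large grey plate at (232,255), a small grey plate at (247,180) and a turquoise plate at (307,170). The board is at (387,203), with its brown leaf on the far part (383,180). The small grey plate fits: it isn't turquoise and is the smaller of the two grey ones. I'll confirm with a crop and measure it.

```bash
cat > h.py <<'E'
import numpy as np, cv2
from plant import manip
def ray(n,uv):
    c=manip.calibration(n); K=np.array(c["intrinsics"]); V=np.array(c["view"]); R=V[:3,:3]
    return -R.T@V[:3,3], R.T@np.linalg.inv(K)@np.array([uv[0],uv[1],1.])
def onz(n,uv,z):
    o,d=ray(n,uv); return o+d*(z-o[2])/d[2]
def proj(n,p):
    c=manip.calibration(n); V=np.array(c["view"]); q=np.array(c["intrinsics"])@(V[:3,:3]@np.asarray(p)+V[:3,3]); return q[:2]/q[2]
def quad(n,im,box,lo,hi,z):
    x0,y0,x1,y1=box; hsv=cv2.cvtColor(im,cv2.COLOR_RGB2HSV)
    m=np.zeros(im.shape[:2],np.uint8); m[y0:y1,x0:x1]=cv2.inRange(hsv,lo,hi)[y0:y1,x0:x1]
    cs,_=cv2.findContours(m,cv2.RETR_EXTERNAL,cv2.CHAIN_APPROX_NONE); c=max(cs,key=cv2.contourArea)
    w=np.array([onz(n,p[0],z)[:2] for p in cv2.convexHull(c)],np.float32)
    return cv2.minAreaRect(w), c
E
python3 - <<'E'
from h import *
t=cv2.imread("pics/top0.png")[:,:,::-1].copy(); s=cv2.imread("pics/side0.png")[:,:,::-1].copy()
for n,im,b in(("top",t,(218,148,276,210)),("top",t,(190,215,272,296)),("side",s,(248,230,316,280))):
    r,c=quad(n,im,b,(0,0,120),(180,55,255),.004); print(n,r,cv2.boundingRect(c)); print(cv2.boxPoints(r).round(4).tolist())
hsv=cv2.cvtColor(t,cv2.COLOR_RGB2HSV); print(hsv[180,262],hsv[184,244],hsv[205,300],hsv[182,385])
a=cv2.resize(t[145:215,215:340][:, :],None,fx=5,fy=5,interpolation=cv2.INTER_CUBIC)
b=cv2.resize(t[155:250,335:435],None,fx=5,fy=5,interpolation=cv2.INTER_CUBIC)
cv2.imwrite("pics/ca.png",a[:,:,::-1]); cv2.imwrite("pics/cb.png",b[:,:,::-1])
E
```

```text
top ((0.5907963514328003, 0.24049322307109833), (0.12100483477115631, 0.15138155221939087), 72.21746826171875) (223, 155, 48, 51)
[[0.5001999735832214, 0.20600000023841858], [0.6444000005722046, 0.1597999930381775], [0.6812999844551086, 0.2750000059604645], [0.5371999740600586, 0.32120001316070557]]
top ((0.33372271060943604, 0.2780621647834778), (0.19647075235843658, 0.15707699954509735), 28.591205596923828) (199, 219, 67, 74)
[[0.20990000665187836, 0.30000001192092896], [0.2851000130176544, 0.16210000216960907], [0.4575999975204468, 0.25609999895095825], [0.3824000060558319, 0.39399999380111694]]
side ((0.588965654373169, 0.24107667803764343), (0.12245506793260574, 0.15246982872486115), 72.3891372680664) (252, 233, 61, 45)
[[0.49779999256134033, 0.20579999685287476], [0.6431000232696533, 0.15970000624656677], [0.6801999807357788, 0.27639999985694885], [0.5347999930381775, 0.32249999046325684]]
[130   4 178] [ 17 118 175] [ 13 144 133] [ 11 159 138]
```

View pics/ca.png

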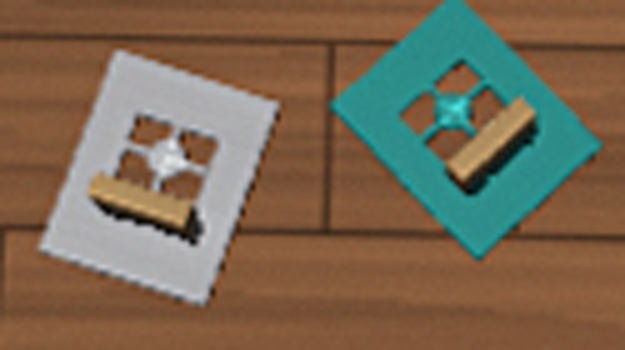

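View pics/cb.png

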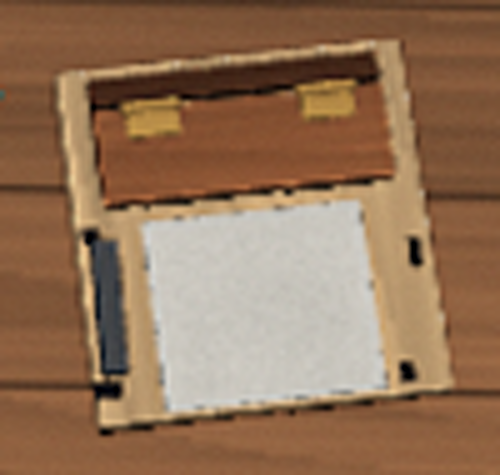

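The crop confirms the small grey plate: 151 x 121 mm as measured, with its bar on the robot side, so its front points +x at a yaw of about -17.8°. In the board crop, the leaf's free edge runs (107,205)-(393,178), which is (356.4,196)-(413.6,190.6) in full-image pixels. Next I measure the board.

```bash
python3 - <<'E'
from h import *
t=cv2.imread("pics/top0.png")[:,:,::-1].copy(); s=cv2.imread("pics/side0.png")[:,:,::-1].copy()
for n,im,b in(("top",t,(335,155,435,250)),("side",s,(290,130,375,190))):
    r,c=quad(n,im,b,(0,0,140),(180,125,255),.018); B=cv2.boxPoints(r); B=B[np.argsort(B[:,0])]; print(n,r,cv2.boundingRect(c)); print(B.round(4).tolist())
    e=B[0]-B[1]; e*=np.sign(e[1]); yaw=np.arctan2(-e[0],e[1]); nr=B[:2].mean(0); x=np.array([np.cos(yaw),np.sin(yaw)])
    print("yaw",yaw,"tuck from near",nr+.147*x,"centre-based",np.array(r[0])+.0245*x)
P=[(356.4,196),(413.6,190.6)]
L=[onz("top",p,.032)[:2] for p in P]; d=L[0]-L[1]
print("leaf edge",L,np.linalg.norm(d),"yaw",np.arctan2(-d[0],d[1]),"mid",(L[0]+L[1])/2)
for a in(-17.8,):
  print(np.radians(a))
R=manip.read_state(); import scipy.spatial.transform as T
print(T.Rotation.from_rotvec(R["eef_rot"]).as_matrix().round(4))
# bar top centre check: predicted vs pixel
print(proj("top",[.566,.2484,.039]), proj("side",[.566,.2484,.039]))
w=[onz("top",p,.034)[:2] for p in((335+92/5,155+238/5),(335+127/5,155+372/5))]; print("weight",w)
E
python3 - <<'E'
import cv2
s=cv2.imread("pics/side0.png"); cv2.imwrite("pics/cs.png",cv2.resize(s[125:290,240:380],None,fx=3.6,fy=3.6,interpolation=cv2.INTER_CUBIC))
E
```

```text
top ((0.5247842073440552, -0.23253187537193298), (0.24367167055606842, 0.2407870888710022), 7.100933074951172) (346, 163, 80, 77)
[[0.3889999985694885, -0.12809999287128448], [0.4187999963760376, -0.3671000003814697], [0.6308000087738037, -0.09799999743700027], [0.6606000065803528, -0.336899995803833]]
yaw 0.123934485 tuck from near [ 0.54975533 -0.22942115] centre-based [ 0.54909629 -0.22950325]
side ((0.5243886709213257, -0.22102464735507965), (0.33358895778656006, 0.3287140727043152), 11.201578140258789) (290, 130, 85, 60)
[[0.3287999927997589, -0.09220000356435776], [0.3926999866962433, -0.4147000014781952], [0.6560999751091003, -0.027400000020861626], [0.7199000120162964, -0.3497999906539917]]
yaw 0.19550443 tuck from near [ 0.50497127 -0.22486995] centre-based [ 0.54842194 -0.21626524]
leaf edge [array([ 0.53488821, -0.13451147]), array([ 0.55687268, -0.32805247])] 0.19478560679728457 yaw 0.11310596874376207 mid [ 0.54588045 -0.23128197]
-0.31066860685499065
[[ 9.253e-01  3.791e-01 -7.000e-04]
 [ 3.791e-01 -9.253e-01  1.600e-03]
 [-1.000e-04 -1.800e-03 -1.000e+00]]
[242.26282985 184.5025908 ] [287.90983148 250.38804245]
weight [array([ 0.51178366, -0.12416398]), array([ 0.42204487, -0.14715944])]
```

View pics/cs.png

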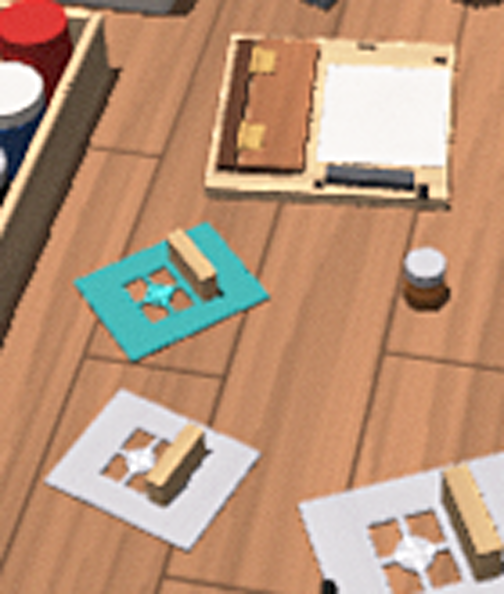

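The side crop agrees. It shows the small grey plate with its bar on the robot side, and the board with its leaf flat; the jar lies between. The predicted bar-top pixels, top (242,184) and side (288,250), land on the bar. The top view puts the board at 244 x 241 mm, with tuck_line at about (0.549,-0.2295) and yaw about 0.12. The side board mask ran into its box limits, so I'm ignoring it. I'll move over the plate grip at (0.566,0.248).

```bash
python3 -m creep '0.031 0.041 0 0.087 0.087;0.031 0.041 0 0.087 0.087;0.031 0.041 0 0.087 0.087;0.031 0.041 0 0.087 0.087;0.031 0.041 0 0.087 0.087;0.031 0.041 0 0.087 0.087;0.031 0.041 0 0.087 0.087;0.031 0.041 0 0.087 0.087;0.008 0.055 0 0.087 0.087;0.008 0.055 0 0.087 0.087' 40
python3 -m creep '0.008 0.055 0 0 0.087;0.008 0.055 0 0 0.087;0.008 0.055 0 0 0.087;0.008 0.055 0 0 0.087;0.008 0.055 0 0 0.087;0.006 0.055 0 0 0.087;0.004 0.055 0 0 0.087;0 0.049 0 0 0.087;0 0 -0.05 0 0.087;0 0 -0.05 0 0.087'
```

```text
t: 1.35
eef_pos: [0.52, -0.1848, 0.2221]
eef_rot: [-2.536, -1.853, 0.0]
wrist_force: [1.2, -0.1, 0.5]
grip_width: 0.0872
finger_force: 0.0
t: 2.6
eef_pos: [0.5698, 0.2483, 0.1214]
eef_rot: [2.538, 1.851, 0.002]
wrist_force: [0.7, -0.5, -0.9]
grip_width: 0.0869
finger_force: 0.0
```

```bash
python3 - <<'E'
from h import *
import scipy.spatial.transform as T
s=manip.read_state(); M=T.Rotation.from_rotvec(s["eef_rot"]).as_matrix(); print(s["t"],s["eef_pos"],s["qpos"],np.arctan2(M[1,1],M[0,1]),M[:,2])
im=manip.get_image("side"); cv2.imwrite("pics/s1.png",cv2.resize(im[160:330,200:400],None,fx=3.5,fy=3.5,interpolation=cv2.INTER_CUBIC)[:,:,::-1])
E
```

```text
2.6 [0.56982713 0.24829174 0.12142547] [-0.10253694  0.537748   -0.52046435  1.74438701  0.32030917  0.94370956
 -1.06241856] -0.31043356067524563 [ 9.67220922e-04  3.07266117e-04 -9.99999485e-01]
```

View pics/s1.png

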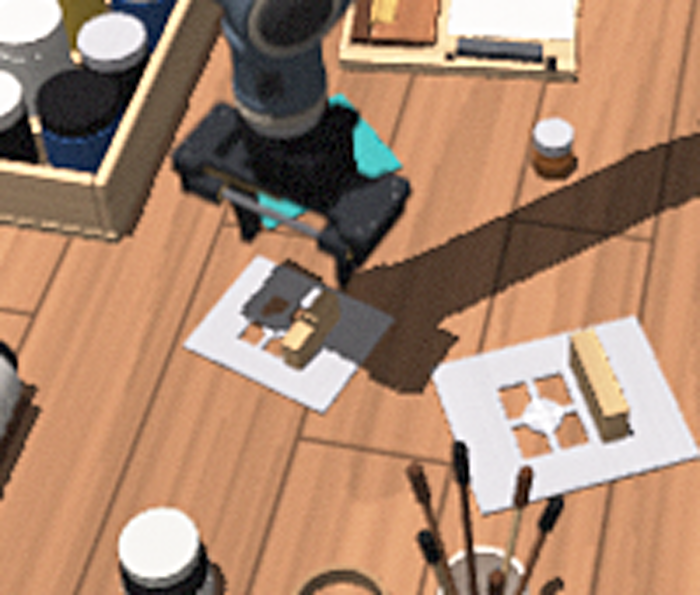

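The gripper hovers over the bar at crop (310,330), with its fingers along the plate's x. I'll go down and close.

```bash
python3 -m creep '-0.004 0 -0.04 0 0.087;0 0 -0.04 0 0.087;0 0 -0.02 0 0.087;0 0 -0.011 0 0.087;0 0 0 0 0.087;0 0 0 0 0.03;0 0 0 0 0.01;0 0 0 0 0.01;0 0 0 0 0.01;0 0 0 0 0.01' 40
```

```text
t: 3.9
eef_pos: [0.5659, 0.2474, 0.0116]
eef_rot: [2.54, 1.849, 0.0]
wrist_force: [0.1, -0.1, 0.8]
grip_width: 0.0449
finger_force: 0.0
```

```bash
python3 -m creep '0 0 0 0 0.01;0 0 0 0 0.01;0 0 0 0 0.01;0 0 0 0 0.01;0 0 0 0 0.01;0 0 0 0 0.01' 50
```

```text
t: 4.65
eef_pos: [0.5661, 0.2473, 0.0116]
eef_rot: [2.54, 1.849, 0.0]
wrist_force: [0.7, -0.2, 0.1]
grip_width: 0.0175
finger_force: 50.0
```

```bash
python3 -m creep '0 0 0.02 0 0.01;0 0 0.04 0 0.01;0 0 0.05 0 0.01;-0.005 -0.02 0 0.02 0.01;-0.01 -0.035 0 0.03 0.01;-0.015 -0.05 0 0.05 0.01;-0.015 -0.05 0 0.05 0.01;-0.015 -0.05 0 0.05 0.01;-0.015 -0.05 0 0.05 0.01;-0.015 -0.05 0 0.05 0.01'
python3 -m creep '-0.015 -0.05 0 0.05 0.01;-0.013 -0.05 0 0.04 0.01;-0.01 -0.045 0 0.03 0.01;-0.008 -0.03 0 0.01 0.01;0 -0.011 0 0 0.01;0 0 -0.03 0 0.01;0 0 0 0 0.01;0 0 0 0 0.01'
python3 - <<'E'
from h import *
import scipy.spatial.transform as T
t=manip.get_image("top"); s=manip.get_image("side")
st=manip.read_state(); M=T.Rotation.from_rotvec(st["eef_rot"]).as_matrix(); print(st["t"],st["eef_pos"],np.arctan2(M[1,1],M[0,1]),M[:,2])
a=cv2.resize(t[150:260,330:450],None,fx=3.3,fy=3.3,interpolation=cv2.INTER_CUBIC); b=cv2.resize(s[110:220,280:400],None,fx=3.3,fy=3.3,interpolation=cv2.INTER_CUBIC)
cv2.imwrite("pics/raw_t2.png",t[:,:,::-1]);cv2.imwrite("pics/raw_s2.png",s[:,:,::-1])
cv2.imwrite("pics/p2.png",np.hstack([a,b])[:,:,::-1])
E
```

```text
t: 5.9
eef_pos: [0.4751, -0.059, 0.1226]
eef_rot: [2.232, 2.21, 0.0]
wrist_force: [0.9, 0.6, -2.4]
grip_width: 0.0178
finger_force: 50.0
t: 6.9
eef_pos: [0.4308, -0.2426, 0.0924]
eef_rot: [2.084, 2.35, 0.001]
wrist_force: [-0.3, 1.1, -2.6]
grip_width: 0.0177
finger_force: 50.0
7.0 [ 0.43096332 -0.24318821  0.09269038] 0.11931212535005647 [ 1.82400652e-03 -7.65533620e-04 -9.99998043e-01]
```

View pics/p2.png

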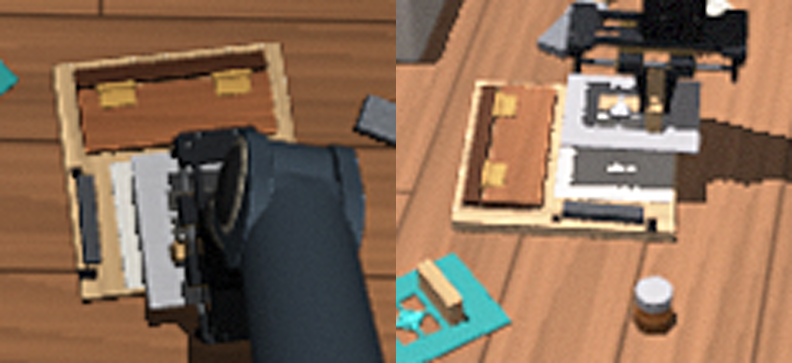

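The plate is held level above the paper in front of the leaf (side crop: plate at (635,115), leaf at (515,145)). The weight is untouched at (600,212). Now I'll lower it.

```bash
python3 -m creep '0 0 -0.03 0 0.01;0 0 -0.02 0 0.01;0 0 -0.009 0 0.01;0 0 -0.002 0 0.01;0 0 -0.002 0 0.01;0 0 -0.001 0 0.01;0 0 0 0 0.01'
python3 - <<'E'
from h import *
import scipy.spatial.transform as T
t=manip.get_image("top"); s=manip.get_image("side")
st=manip.read_state(); M=T.Rotation.from_rotvec(st["eef_rot"]).as_matrix(); p=np.array(st["eef_pos"]);print(st["t"],p,np.arctan2(M[1,1],M[0,1]),st["wrist_force"],st["ft_torque"])
def pl(x,y,z): a=.12; return [p[0]+x*np.cos(a)-y*np.sin(a),p[1]+x*np.sin(a)+y*np.cos(a),z]
for n in("top","side"):
  print(n,[proj(n,pl(.1,y,.022)).round(1).tolist() for y in(.06,-.06)],"rear",[proj(n,pl(-.05,y,.022)).round(1).tolist() for y in(.06,-.06)])
L=lambda y:[.549-y*np.sin(.12),-.2295+y*np.cos(.12),.032]
print([proj(n,L(y)).round(1).tolist() for n in("top","side") for y in(.1,-.1)])
cv2.imwrite("pics/raw_t3.png",t[:,:,::-1])
cv2.imwrite("pics/raw_s3.png",s[:,:,::-1])
cv2.imwrite("pics/p3.png",cv2.resize(s[125:190,290:385],None,fx=8,fy=8,interpolation=cv2.INTER_CUBIC)[:,:,::-1])
E
```

```text
t: 7.88
eef_pos: [0.4307, -0.2439, 0.0295]
eef_rot: [2.085, 2.347, -0.001]
wrist_force: [-2.4, 1.2, 9.2]
grip_width: 0.0177
finger_force: 50.0
7.975 [ 0.43073601 -0.24385844  0.02947442] 0.11794837246417618 [-2.59199016  1.7101322   9.16256211] [ 0.36188301  0.5470418  -0.0110082 ]
top [[367.3, 200.3], [402.3, 196.7]] rear [[373.0, 244.5], [408.7, 240.7]]
side [[329.3, 165.8], [332.0, 144.5]] rear [[370.2, 167.9], [371.2, 146.5]]
[[355.1, 195.4], [413.8, 189.4], [323.1, 171.0], [328.0, 135.6]]
```

View pics/p3.png

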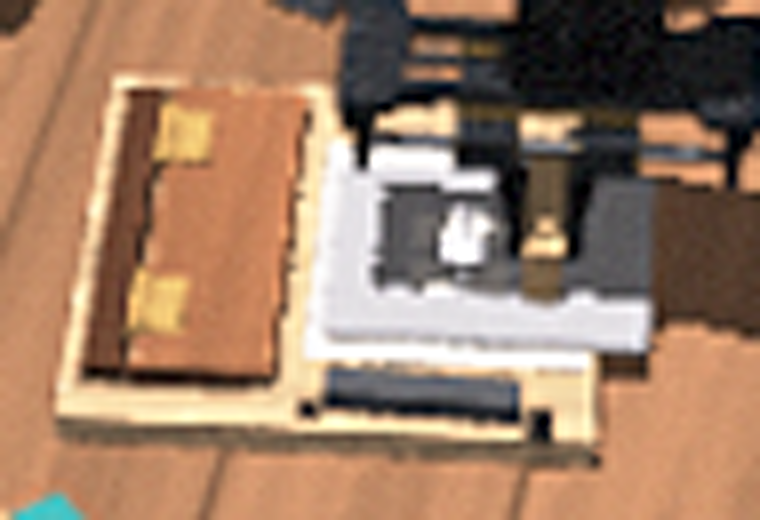

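Side view: the plate lies flat on the board. Its front edge runs crop (340,145)-(320,335), i.e. px (332.5,143)-(330,167), against a prediction of (332,144.5)-(329.3,165.8). The leaf edge runs (328.5,137)-(324.4,172.5). One sub-pixel check of the leaf edge before I slide.

```bash
python3 - <<'E'
from h import *
def edge(n,im,rng,axis,c0,w=5,z=.032):
    lab=cv2.cvtColor(im,cv2.COLOR_BGR2LAB).astype(float)[:,:,0]; P=[]
    for k in rng:
        c=c0(k); i=np.arange(int(c-w),int(c+w)+1); v=lab[k,i] if axis==0 else lab[i,k]
        g=np.abs(np.diff(v)); g[g<.4*g.max()]=0; u=((i[:-1]+.5)*g).sum()/g.sum()
        P.append(onz(n,(u,k) if axis==0 else (k,u),z)[:2])
    P=np.array(P); a,b=np.polyfit(P[:,1],P[:,0],1); r=P[:,0]-a*P[:,1]-b
    print(n,"yaw",-np.arctan(a),"x at y=-.2295",a*-.2295+b,"rms",r.std())
edge("side",cv2.imread("pics/side0.png"),range(142,168),0,lambda v:328.5-(v-136.9)*4.1/35.6,4)
edge("top",cv2.imread("pics/top0.png"),range(360,410),1,lambda u:196-(u-356.4)*5.4/57.2,3)
# board near edge & far edge in side: near z .018
s=cv2.imread("pics/raw_s3.png"); 
edge("side",s,range(147,163),0,lambda v:332.5-(v-143.1)*2.5/23.8,2,.022)
E
```

```text
side yaw 0.12714099720439734 x at y=-.2295 0.5469232912681522 rms 0.0010844373835996787
top yaw 0.1215980003980348 x at y=-.2295 0.545669369966013 rms 0.0011567066372574191
side yaw 0.10840047581581251 x at y=-.2295 0.5312767717091312 rms 0.0009071803564133686
```

```bash
python3 -m creep '0 0 0 0.005 0.01;0.005 0.0006 0 0 0.01;0.005 0.0006 0 0 0.01;0.005 0.0006 0 0 0.01;0.005 0.0006 0 0 0.01;0.005 0.0006 0 0 0.01;0.005 0.0006 0 0 0.01;0 0 0 0 0.01'
```

```text
t: 8.98
eef_pos: [0.4596, -0.2414, 0.0294]
eef_rot: [2.081, 2.352, -0.004]
wrist_force: [-5.0, -1.5, 9.2]
grip_width: 0.0175
finger_force: 50.0
```

```bash
python3 -m creep '0.004 0.0008 0 0 0.01;0.004 0.0008 0 0 0.01;0.004 0.0006 0 0 0.01;0.0005 0 0 0 0.01;0 0 -0.001 0 0.01;0 0 -0.001 0 0.01;0 0 0 0 0.01;0 0 0 0 0.01'
python3 - <<'E'
from h import *
import scipy.spatial.transform as T
t=manip.get_image("top"); s=manip.get_image("side")
st=manip.read_state(); M=T.Rotation.from_rotvec(st["eef_rot"]).as_matrix(); print(st["t"],st["eef_pos"],np.arctan2(M[1,1],M[0,1]),M[:,2],st["wrist_force"],st["ft_torque"])
cv2.imwrite("pics/raw_s4.png",s[:,:,::-1])
cv2.imwrite("pics/p4.png",cv2.resize(s[125:190,290:385],None,fx=8,fy=8,interpolation=cv2.INTER_CUBIC)[:,:,::-1])
E
```

```text
t: 9.98
eef_pos: [0.4716, -0.2393, 0.0294]
eef_rot: [2.082, 2.351, -0.007]
wrist_force: [-12.0, 0.6, 27.6]
grip_width: 0.0177
finger_force: 50.0
10.075 [ 0.4715965  -0.2393433   0.02942369] 0.12140641299303298 [-0.00212367 -0.0040829  -0.99998941] [-11.73426646   0.97406016  28.27265126] [ 0.34836714  2.24084623 -0.06502248]
```

View pics/p4.png

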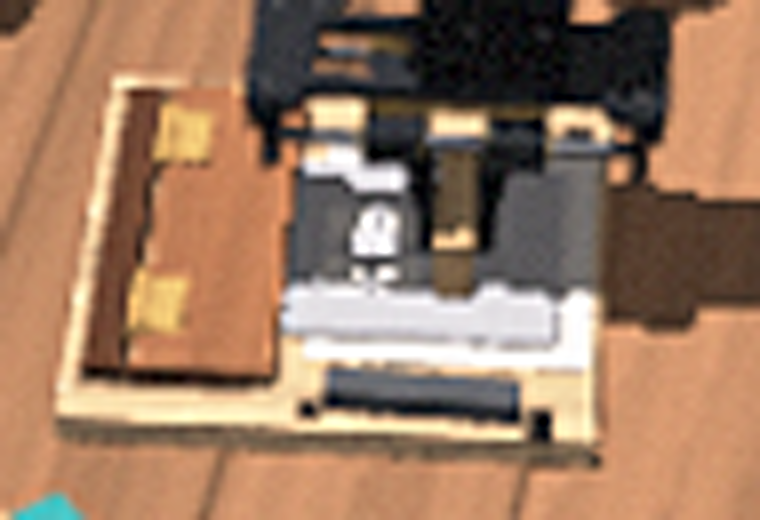

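The plate is under the leaf and the leaf is unmoved, with its edge still at crop (305,95)-(275,375). The weight hasn't moved either, and the tool is pressing down at 28 N. I estimate 22–25 mm tucked in, so I'll nudge 1.5 mm further, settle and check.

```bash
python3 -m creep '0.0015 0.0002 0 0 0.01;0 0 0 0 0.01;0 0 0 0 0.01;0 0 0 0 0.01'
python3 - <<'E'
from h import *
im=manip.get_image("side"); a=cv2.imread("pics/side0.png")[:,:,::-1]
d=cv2.absdiff(im,a.copy())
print("leaf diff",d[145:170,308:322].mean(),"weight diff",d[171:177,332:353].mean())
E
```

```text
t: 10.58
eef_pos: [0.4716, -0.2393, 0.0294]
eef_rot: [-2.082, -2.351, 0.011]
wrist_force: [-14.8, 0.3, 30.7]
grip_width: 0.0177
finger_force: 50.1
leaf diff 5.426666666666667 weight diff 4.634920634920635
```

```bash
python3 -m creep '0 0 0.0015 0 0.01;0 0 0 0 0.01;0 0 -0.001 0 0.01;0 0 -0.001 0 0.01;0 0 0 0 0.01;0 0 0 0 0.01'
```

```text
t: 11.38
eef_pos: [0.473, -0.2391, 0.0294]
eef_rot: [2.082, 2.352, -0.008]
wrist_force: [-12.3, 0.8, 32.0]
grip_width: 0.0179
finger_force: 50.0
```

The tool moved 1.4 mm further in, which makes about 25 mm by the leaf-edge measure. It presses down at 32 N and still holds the plate.

```bash
python3 -c "
from plant import manip
print(manip.finish_job())"
```

```text
the job is handed in; nothing more can be done
None
```

The job is handed in: the small grey plate is tucked an estimated 23–26 mm under the leaf, square to its edge within about 0.01 rad, still gripped and pressed flat with about 32 N; leaf and paperweight looked unmoved in the last pictures.

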